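Seat the weighing tray on the counting scale

TASK

Put the weighing tray, the one whose two ears have holes, back on the little counting scale: lower it until both pegs stand up through the ear holes and it sits flat, fully down on the platform, and only then let go of it. Leave the plain tray, whose short ears have no holes, where it is.

Things in the scene. Friction and masses are not known exactly. Their poses are not given: they have to be found in the camera images.
- weigh_tray_center (a point): Loose steel tray, 175-350 g: pan 76 (x) x 84 (y) x 24 mm high; along y at either end an ear 5 mm thick, flush with the underside, 164 mm overall, with a 29 mm hole at y = +-61 mm. This point: its middle, 35 mm above the underside, z up. Handle: level bar along x over the pan, 76 long, 12 wide (y), 14 high, its middle 28 mm above this point; grip it across y. Half a turn makes no difference.
- scale_seat (a point): Counting scale, fixed: grey housing 115 (x) x 186 (y) mm, display and keys on its -x edge; steel platform 78 x 176 mm, 44 mm above the desk. This point: middle of the platform's upper face, z up. Two steel pegs, 25 mm high, 10 mm thick tapering to 4, stand on it at y = +-61 mm. Seated, the tray's underside lies on the platform, centred here, y axes in line either way round.
- plain_tray_center (a point): The other loose tray, same steel, pan and handle, but with short solid ears (20 mm, no holes), 122 mm overall; it stays where it is. This point: its middle, 35 mm above its underside; z up, ears along its y axis.

How it is judged:
By the outcome, as a careful person would: the job done as asked, in the order asked, and still so for the second after the job is handed in, with the robot touching nothing.
It also fails if it takes over 35 s, if anything falls off the work surface, if the arm or the gripper's body presses on something with over 40 N, if the wrist force passes 120 N, or if a joint passes its speed limit or range.

ROBOT

A 6-joint arm with a two-finger parallel gripper is mounted at the origin on a cart in front of the work surface, level with it; the furniture and walls round the work are solid. World frame = base frame: x ahead of the robot, y to its left, z up, the work surface at z = 0. Lengths are in m, angles in rad, forces in N, time in s.
With the tool pointing down it reaches from about 0.35 to 1 m from the base axis. Payload 7.1 kg.
Tool frame: the origin (TCP) lies at the very end of the fingers, on their centre line; the grasp point (between the pads) lies 19 mm behind it; z points along the fingers, x is the direction in which the jaws open and shut, and the axes are right-handed (so a half turn about z gives the same grasp; the last joint's range is limited). The gripper opens to 85 mm and grips with 20 to 120 N. Pads are 22 mm wide; open, the fingers measure 114 mm over their backs; the gripper's body (76 mm by 85 mm) begins 54 mm behind the grasp point. The pads swing forward as they close: fully open they stand 13 mm farther back than shut.
Start: joints at [1.316, 0.423, 1.63, -0, 1.089, -0.019], TCP at [0.146, 0.608, 0.231] pointing down, gripper open.
Joint ranges: [-3, 3], [-0.9, 2.11], [0.09, 2.58], [-1.31, 4.45], [0.11, 2.69], [-2.54, 2.54]. Speed limits (rad/s): [2.39, 2.39, 3.01, 3.14, 3.14, 3.14].

INTERFACE

Orientations are given as a unit quaternion [x, y, z, w].
In Python, from plant import get_obs, vision, robot gives the robot as it stands. The module is installed in compiled form; this text tells all that it offers.
- The arm moves only by the tool play_rows, never from a script. Its argument "plan" is one flat list of numbers, 7 for each row, row after row: the shift along the tool's x, y, z in cm, then the turn, a rotation vector about the tool's x, y, z in rad, then the closure in counts, from 0 (fully open) to 255 (shut). In form: [x, y, z, ax, ay, az, jaw, x, y, z, ax, ay, az, jaw, ...]. A call has 1 to 12 rows; each row is the pose to reach, as a shift and turn from the pose measured when the call began, along the tool's axes at that moment; what a row does not reach only later rows make up. A row lasts 1/8 s, in which the tool goes at most 62.5 mm and 10.7 degrees, less where a joint would pass 70% of its speed; a pose out of reach is approached as far as the arm can. A call with a gripper value outside its range is refused whole. The fingers move at their own pace and stop on an object; "grip_force" is the grip in N (left out, the last holds). Time passes only in rows, so rows that repeat a pose let the fingers close. It gives the time, the measured TCP pose, the force and the opening at its end, in the units of the state.
- get_obs(): the state, without advancing time (a new reading comes with each control period).
- vision.capture(name): name is "side" or "top" or "wrist"; returns the picture (384x512x3 uint8, red, green, blue); there is no depth.
- vision.camera_model(name): a dict with "intrinsics" (3x3 intrinsics, pixels), "k1" (the pictures are not rectified: a ray, as slopes to the right and down, at radius r is drawn at 1 + k1 r^2 times it, then the intrinsics apply), "T" (4x4, takes a point from camera to world coordinates). Camera axes: x right, y down, z forward; pixel columns grow to the right and rows downward; lengths in m; the calibration is good to about 2 mm. A picture is of the moment at which its call begins: read the wrist's pose just before it. camera_model takes no time and is no camera call; for the wrist camera it gives the pose at the moment of the call.
- robot.job_done(): hands the job in, once; it reports no verdict.
Trained networks look in the newest picture that a camera, given by its name, has taken for a name from the list of things; names that differ only in an ending like _2 or _b are one class to them, and where a whole thing is asked for, a point or a joint stands for the part that bears it (a point fixed in the world has none). Each returns a list of dicts, best first, with "confidence" (0 to 1); they miss things now and then, are a little off and sometimes report something else, mostly with a low value. They report only what shows in the picture. A call takes as long as a camera call.
- vision.recognise(camera, target): "bbox" ([left, top, width, height] in pixels, round what is visible of it).
- vision.place_of(camera, target): "location" ([row, column] in pixels: a listed point, or the origin of a listed thing).
The state is a dict: "t": time; "joint_positions": joint angles; "qvel": joint speeds; "joint_torque": joint torques, N m; "position": TCP position; "orientation": TCP orientation; "contact_force": force on the tool from outside, world axes, zero at the start; "moment": the same for the moment, N m; "opening": finger opening in m.
Only numpy, scipy, OpenCV 4.12 (cv2) and the standard library are available. Lean on these libraries where they do the work, as an engineer would, in place of code of your own. Each camera call takes 0.05 s, during which the arm holds its last target. There are 200 camera calls.

## Working session

There is one attempt and no reset: what is moved stays moved. The work goes in short steps, Python scripts to look and compute and a tool call to move; the robot and the scene stay as the last step left them, time stands still between calls to the robot, and variables do not carry over. Pictures are saved under pics/ and viewed, about 8 in all and at most 12, crops included, and the job is handed in when it is done.

Besides the shell and the picture viewer there is one more tool, called after "Emit:" in YAML: its name, and indented under it one key for each argument. play_rows: Moves the arm, as the interface text tells. Its arguments: {"type":"object","properties":{"plan":{"type":"array","items":{"type":"number"}},"grip_force":{"type":"number"}},"required":["plan"]}

```bash
mkdir -p pics
cat > h.py <<'E'
import numpy as np, cv2
from plant import get_obs, vision, robot
from scipy.spatial.transform import Rotation as R
def ray(m,row,col):
    K=np.array(m["intrinsics"]);k=m["k1"]
    d=cv2.undistortPoints(np.array([[[col,row]]],float),K,np.array([k,0,0,0,0.]))[0,0]
    T=np.array(m["T"]);return T[:3,3],T[:3,:3]@np.array([d[0],d[1],1])
def atz(m,row,col,z):
    o,d=ray(m,row,col);return o+d*(z-o[2])/d[2]
def proj(m,P):
    K=np.array(m["intrinsics"]);T=np.linalg.inv(np.array(m["T"]))
    p,_=cv2.projectPoints(np.array(P,float).reshape(-1,3),cv2.Rodrigues(T[:3,:3])[0],T[:3,3],K,np.array([m["k1"],0,0,0,0.]))
    return p[:,0]
def tri(o1,d1,o2,d2):
    A=np.c_[d1,-d2];s=np.linalg.lstsq(A,o2-o1,rcond=None)[0]
    a=o1+s[0]*d1;b=o2+s[1]*d2;return (a+b)/2,np.linalg.norm(a-b)
E
python3 - <<'E'
from h import *
print(get_obs())
ims=[]
Z={"weigh_tray_center":.035,"scale_seat":.044,"plain_tray_center":.035}
for c in("top","side"):
    im=vision.capture(c);m=vision.camera_model(c);ims.append(im)
    cv2.imwrite(f"pics/{c}0.png",cv2.cvtColor(im,cv2.COLOR_RGB2BGR))
    print(c,np.array(m["T"])[:3].round(3).tolist(),m["intrinsics"],m["k1"])
    for t in Z:
        for r in vision.place_of(c,t)[:3]: print(t,np.round(r["location"],1),r["confidence"],atz(m,*r["location"],Z[t]).round(4))
E
```

```text
{'t': 0.0, 'joint_positions': array([ 1.31599080e+00,  4.23868296e-01,  1.63069720e+00,  1.77851001e-05,
        1.08859217e+00, -1.89659638e-02]), 'qvel': array([ 0.00217697, -0.00070142, -0.00070037,  0.00099844, -0.00029695,
       -0.00017327]), 'joint_torque': array([ 1.74516681e-03, -5.57404590e+01, -2.81733906e+01,  7.58835563e-05,
        7.51401560e-03,  6.33335304e-06]), 'position': array([0.14584806, 0.60717844, 0.23052572]), 'orientation': array([ 7.85387379e-01,  6.19004081e-01, -6.28398358e-04,  4.66356391e-04]), 'contact_force': array([ 0.58426811, -0.84435968, -0.18557362]), 'moment': array([0.00256403, 0.01281628, 0.06320297]), 'opening': 0.08527087946603734}
top [[0.006, -0.984, 0.181, 0.327], [-1.0, -0.006, 0.0, 0.026], [0.001, -0.181, -0.984, 1.194]] [[412.78705354   0.         255.95686064]
 [  0.         412.78705354 191.60633445]
 [  0.           0.           1.        ]] -0.04996459994430175
weigh_tray_center [238.1 333.1] 0.82 [ 0.4086 -0.1909  0.035 ]
scale_seat [166.9 259.7] 0.75 [0.61   0.0158 0.044 ]
plain_tray_center [233.9 200.2] 0.66 [0.4181 0.1817 0.035 ]
side [[0.816, -0.24, 0.525, 0.059], [-0.577, -0.311, 0.755, -0.65], [-0.018, -0.92, -0.392, 0.404]] [[360.17001852   0.         257.7999927 ]
 [  0.         360.17001852 191.43133534]
 [  0.           0.           1.        ]] -0.061269655249467356
weigh_tray_center [252.6 271.8] 0.78 [ 0.4057 -0.1942  0.035 ]
scale_seat [186.4 287.9] 0.96 [0.623  0.0212 0.044 ]
plain_tray_center [186.  192.2] 0.63 [0.4327 0.2001 0.035 ]
```

View pics/top0.png

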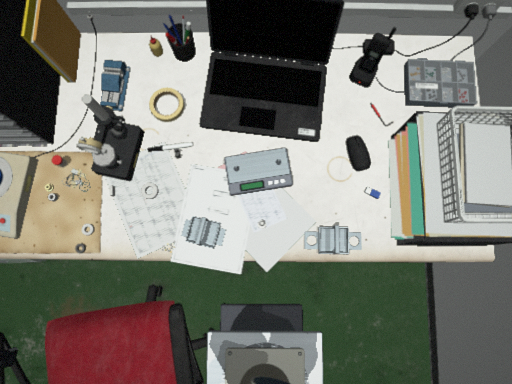

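View pics/side0.png

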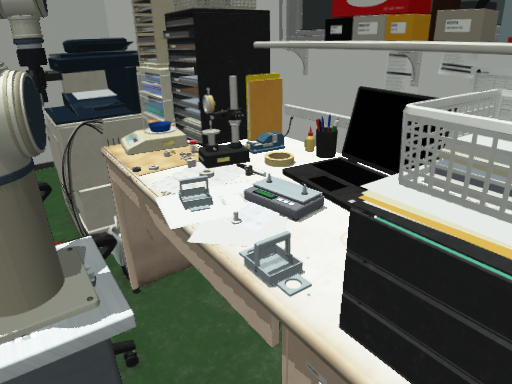

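The top view shows the weighing tray (two holes) at about col 333, row 240. The plain tray is at (204, 232), and the scale with its display towards the robot is at (258, 170). The side view agrees, and its networks put the weighing tray within 5 mm. Next I work out the move to above the scale for a close look.

```bash
cat >> h.py <<'E'
def rel(p,yaw,o=None,tilt=None):
    """shift (cm) and rotvec in tool axes to reach TCP p with tool x at world yaw, tool straight down"""
    o=o or get_obs();R0=R.from_quat(o["orientation"])
    t=R.from_matrix(np.array([[np.cos(yaw),np.sin(yaw),0],[np.sin(yaw),-np.cos(yaw),0],[0,0,-1]]).T)
    return (R0.inv().apply(np.array(p)-o["position"])*100).round(2).tolist(),(R0.inv()*t).as_rotvec().round(4).tolist()
E
python3 - <<'E'
from h import *
o=get_obs();m=vision.camera_model("wrist")
R0=R.from_quat(o["orientation"])
T=np.array(m["T"]);print("cam in tool",R0.inv().apply(T[:3,3]-o["position"]).round(4));print((R0.inv().as_matrix()@T[:3,:3]).round(3),m["intrinsics"])
for p in [(.36,.42,.28),(.5,.02,.28),(.4,-.19,.26)]: print(p,rel(p,np.pi/2))
# pegs rough from top
E
```

```text
cam in tool [ 0.0004 -0.0775 -0.1426]
[[ 1.     0.001  0.001]
 [-0.001  0.953  0.302]
 [-0.    -0.302  0.953]] [[299.41666547   0.         260.84555011]
 [  0.         299.41666547 194.2126885 ]
 [  0.           0.           1.        ]]
(0.36, 0.42, 0.28) ([-13.24, 25.19, -4.88], [-0.0, 0.0002, -0.2358])
(0.5, 0.02, 0.28) ([-48.86, 48.15, -4.87], [-0.0, 0.0002, -0.2358])
(0.4, -0.19, 0.26) ([-71.62, 43.33, -2.86], [-0.0, 0.0002, -0.2358])
```

Emit:
play_rows:
  plan: [-13.2,25.2,-4.9,0,0,-0.12,0,-13.2,25.2,-4.9,0,0,-0.236,0,-13.2,25.2,-4.9,0,0,-0.236,0,-13.2,25.2,-4.9,0,0,-0.236,0,-47.7,53,-4.9,0,0,-0.236,0,-47.7,53,-4.9,0,0,-0.236,0,-47.7,53,-4.9,0,0,-0.236,0,-47.7,53,-4.9,0,0,-0.236,0,-47.7,53,-4.9,0,0,-0.236,0,-47.7,53,-4.9,0,0,-0.236,0,-47.7,53,-4.9,0,0,-0.236,0,-47.7,53,-4.9,0,0,-0.236,0]

```text
t: 1.9
position: [0.5508, 0.0174, 0.2805]
orientation: [0.708, 0.707, 0.0, 0.0]
contact_force: [0.5, 0.7, -0.4]
opening: 0.0853
```

Run:
```python
from h import *
o=get_obs();print(o["t"],o["position"],o["qvel"].round(3))
m=vision.camera_model("wrist");im=vision.capture("wrist")
cv2.imwrite("pics/w0.png",cv2.cvtColor(im,cv2.COLOR_RGB2BGR));np.save("w0T.npy",np.array(m["T"]))
for t,z in{"weigh_tray_center":.035,"scale_seat":.044}.items():
    for r in vision.place_of("wrist",t)[:2]: print(t,np.round(r["location"],1),r["confidence"],atz(m,*r["location"],z).round(4))
```

```text
1.9 [0.55082225 0.01739548 0.28052084] [-0.526  0.197 -0.269  0.009  0.08  -0.529]
weigh_tray_center [43.1 84.8] 0.8 [ 0.4065 -0.193   0.035 ]
scale_seat [210.7 265.8] 0.57 [0.6174 0.0246 0.044 ]
```

View pics/w0.png

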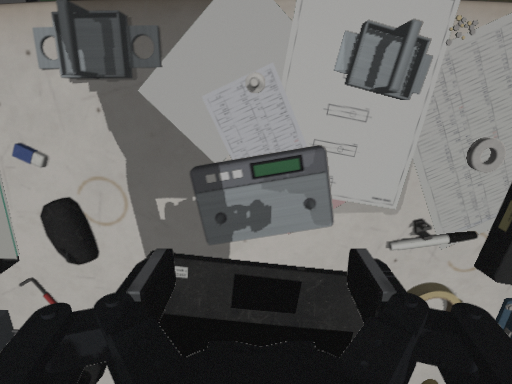

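The wrist view shows the weighing tray with its ear holes at about (47,47) and (145,47), and the plain tray at (385,60). The scale is rotated by about 9°, with dark pegs near (221,217) and (310,203). I take a settled picture and crop the pegs.

Run:
```python
from h import *
vision.capture("top");vision.capture("top")
o=get_obs();print(o["t"],o["position"],np.abs(o["qvel"]).max())
m=vision.camera_model("wrist");im=vision.capture("wrist")
cv2.imwrite("pics/w1.png",cv2.cvtColor(im,cv2.COLOR_RGB2BGR));np.savez("w1.npz",T=np.array(m["T"]),K=np.array(m["intrinsics"]),k1=m["k1"])
for t,z in{"weigh_tray_center":.035,"scale_seat":.044}.items():
    for r in vision.place_of("wrist",t)[:1]: print(t,np.round(r["location"],1),r["confidence"],atz(m,*r["location"],z).round(4))
b=cv2.cvtColor(im,cv2.COLOR_RGB2BGR)
g=lambda a:cv2.resize(a,None,fx=4,fy=4,interpolation=cv2.INTER_CUBIC)
c=np.vstack([cv2.resize(b[150:260,180:350],(765,495-165*0)),cv2.resize(b[20:90,25:170],(765,100*0+105))]) if 0 else g(np.clip(b[135:255,180:350].astype(float)*1.8,0,255).astype(np.uint8))
cv2.imwrite("pics/w1c.png",c)
```

```text
2.15 [0.54938874 0.02036874 0.28009358] 0.02242356423408714
weigh_tray_center [41.7 81.6] 0.83 [ 0.4034 -0.1937  0.035 ]
scale_seat [212.4 264.5] 0.67 [0.6178 0.026  0.044 ]
```

View pics/w1c.png

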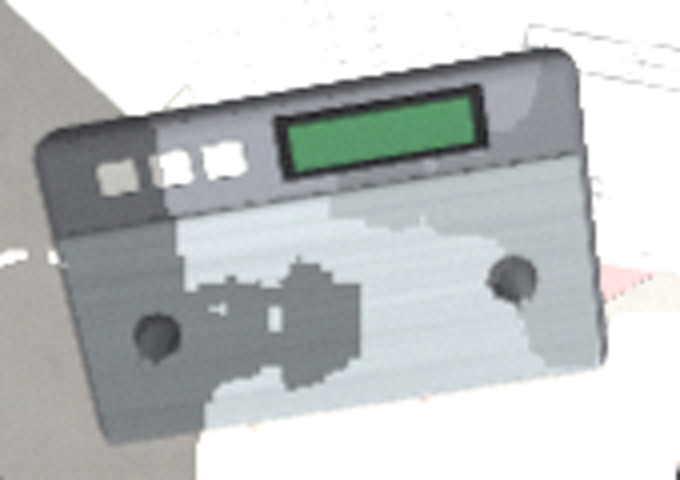

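Run:
```python
from h import *
from scipy.optimize import least_squares
d=np.load("w1.npz");m=dict(intrinsics=d["K"],k1=float(d["k1"]),T=d["T"])
z=lambda u,v:(v/4-.375+135,u/4-.375+180)
for zz in(.044,.055,.069):
    a=atz(m,*z(157,337),zz);b=atz(m,*z(513,279),zz);print(zz,a.round(4),b.round(4),np.linalg.norm(a-b),((a+b)/2).round(4),np.degrees(np.arctan2(*(a-b)[[0,1]]*-1)))
L=np.array([[-.039,-.088,0],[-.039,.088,0],[.039,.088,0],[.039,-.088,0]])
px=np.array([z(58,238),z(580,153),z(605,362),z(110,443)])[:,::-1]
def f(p):
    P=R.from_euler("z",p[2]).apply(L)+[p[0],p[1],.044];return (proj(m,P)-px).ravel()
r=least_squares(f,[.61,.02,-.1]);print(r.x,np.degrees(r.x[2]),r.fun.round(1))
P=R.from_euler("z",r.x[2]).apply([[0,-.061,.011],[0,.061,.011]])+[r.x[0],r.x[1],.044];q=proj(m,P);print((q-[180,135])*4)
print(rel((.39,-.19,.25),np.pi/2),get_obs()["position"])
print(vision.camera_model("top")["T"][2,3])
```

```text
0.044 [ 0.6273 -0.0362  0.044 ] [0.6063 0.0842 0.044 ] 0.12220086189303296 [0.6168 0.024  0.044 ] -9.904549420260429
0.055 [ 0.6228 -0.0345  0.055 ] [0.6024 0.0824 0.055 ] 0.11865205802374798 [0.6126 0.0239 0.055 ] -9.904549420260487
0.069 [ 0.617  -0.0324  0.069 ] [0.5974 0.08   0.069 ] 0.11413539855374889 [0.6072 0.0238 0.069 ] -9.904549420260498
[0.61489138 0.02481846 0.17333284] 9.931240074878964 [-0.7 -0.2  0.7 -1.2  0.5  1.1 -0.5  0.6]
[[153.52173667 342.85046733]
 [518.90213697 283.26728011]]
([-21.09, -15.97, 3.04], [-0.0003, 0.0001, 0.0018]) [0.549325   0.02115802 0.28031516]
1.1935374284976024
```

Emit:
play_rows:
  plan: [-21.1,-18,5,0,0,0,0,-21.1,-18,5,0,0,0,0,-21.1,-18,5,0,0,0,0,-21.1,-18,5,0,0,0,0,-21.1,-18,5,0,0,0,0,-21.1,-18,5,0,0,0,0,-21.1,-18,5,0,0,0,0,-21.1,-18,5,0,0,0,0]

```text
t: 3.3
position: [0.3706, -0.1894, 0.2307]
orientation: [0.706, 0.708, 0.0, 0.0]
contact_force: [-0.2, -0.7, -0.3]
opening: 0.085
```

Run:
```python
from h import *
vision.capture("top")
o=get_obs();print(o["t"],o["position"],np.abs(o["qvel"]).max())
m=vision.camera_model("wrist");im=vision.capture("wrist")
np.savez("w2.npz",T=np.array(m["T"]),K=np.array(m["intrinsics"]),k1=m["k1"])
for t,z in{"weigh_tray_center":.035,"scale_seat":.044}.items():
    for r in vision.place_of("wrist",t)[:1]: print(t,np.round(r["location"],1),r["confidence"],atz(m,*r["location"],z).round(4))
b=cv2.cvtColor(im,cv2.COLOR_RGB2BGR)
b=np.clip(b.astype(float)*1.6,0,255).astype(np.uint8)
cv2.imwrite("pics/w2.png",cv2.resize(b,(800,600),interpolation=cv2.INTER_CUBIC))
```

```text
3.35 [ 0.37046892 -0.189455    0.23059957] 0.0029157971339456535
weigh_tray_center [196.9 256.1] 0.87 [ 0.4038 -0.1943  0.035 ]
```

View pics/w2.png

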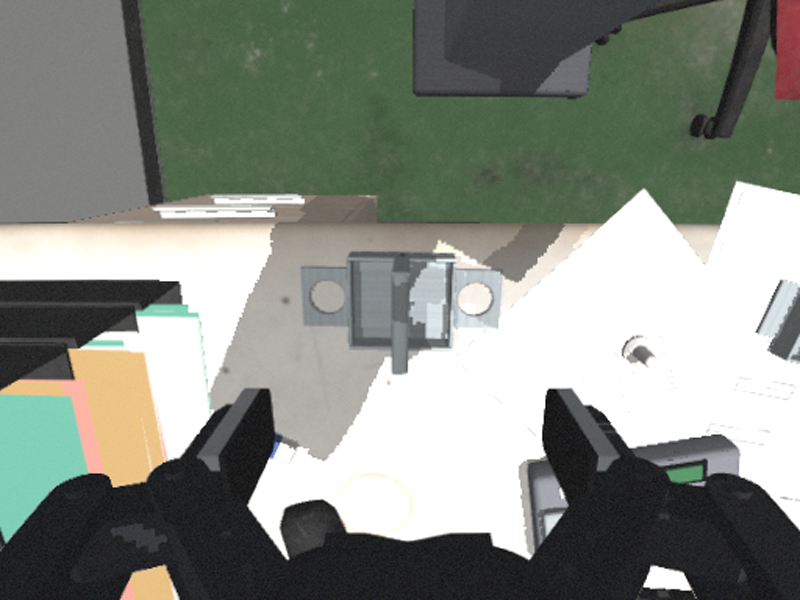

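The tray's holes are at (327,296) and (475,298) in this 800-wide picture, and the handle runs from (401,256) to (399,372). I compute its centre and yaw from these.

Run:
```python
from h import *
d=np.load("w2.npz");m=dict(intrinsics=d["K"],k1=float(d["k1"]),T=d["T"])
z=lambda u,v:((v+.5)/1.5625-.5,(u+.5)/1.5625-.5)
a=atz(m,*z(327,296),.004);b=atz(m,*z(475,298),.004);print(a,b,np.linalg.norm(a-b),(a+b)/2,np.degrees(np.arctan2(-(b-a)[0],(b-a)[1])))
a=atz(m,*z(401,256),.07);b=atz(m,*z(399.5,373),.07);print(a,b,np.linalg.norm(a-b),(a+b)/2,np.degrees(np.arctan2((b-a)[1],(b-a)[0])))
c=np.array([.4036,-.1937]);o=get_obs();print(o["joint_positions"].round(3))
for zz in(.15,.045):print(zz,rel((*c,zz),np.pi/2-.01,o))
```

```text
[ 0.40389375 -0.25536417  0.004     ] [ 0.40507583 -0.13325524  0.004     ] 0.12211465725316939 [ 0.40448479 -0.19430971  0.004     ] -0.5546371153683948
[ 0.35635789 -0.19342758  0.07      ] [ 0.44126244 -0.19449605  0.07      ] 0.08491126729441037 [ 0.39881017 -0.19396182  0.07      ] -0.720994961602691
[-0.502  0.11   2.068 -0.     0.963 -2.076]
0.15 ([-0.41, 3.34, 8.05], [-0.0001, 0.0001, 0.0131])
0.045 ([-0.41, 3.34, 18.55], [-0.0001, 0.0001, 0.0131])
```

Emit:
play_rows:
  plan: [-0.45,3.4,4,0,0,0.013,0,-0.45,3.4,8,0,0,0.013,0,-0.45,3.4,12,0,0,0.013,0,-0.45,3.4,15,0,0,0.013,0,-0.45,3.4,17.3,0,0,0.013,0,-0.45,3.4,18.6,0,0,0.013,0,-0.45,3.4,18.6,0,0,0.013,0,-0.45,3.4,18.6,0,0,0.013,120,-0.45,3.4,18.6,0,0,0.013,255,-0.45,3.4,18.6,0,0,0.013,255,-0.45,3.4,18.6,0,0,0.013,255,-0.45,3.4,18.6,0,0,0.013,255]
  grip_force: 60

```text
t: 5.0
position: [0.4043, -0.1942, 0.045]
orientation: [0.711, 0.704, 0.0, 0.0]
contact_force: [-1.3, 1.0, 6.4]
opening: 0.0108
```

Emit:
play_rows:
  plan: [0,0,0,0,0,0,255,0,0,0,0,0,0,255,0,0,-0.7,0,0,0,255,0,0,-2,0,0,0,255,0,0,-4.5,0,0,0,255,0,0,-7.5,0,0,0,255,0,0,-10.5,0,0,0,255,0,0,-12.5,0,0,0,255,0,0,-12.5,0,0,0,255]
  grip_force: 60

```text
t: 6.12
position: [0.4052, -0.1946, 0.1718]
orientation: [0.711, 0.704, 0.001, 0.002]
contact_force: [0.4, -1.1, -3.8]
opening: 0.0109
```

Run:
```python
from h import *
vision.capture("top")
o=get_obs();print(o["t"],o["position"],o["contact_force"],o["moment"],o["opening"])
m=vision.camera_model("side");im=vision.capture("side");cv2.imwrite("pics/s1.png",cv2.cvtColor(im,cv2.COLOR_RGB2BGR))
print(rel((.616,.0245,.17),np.pi/2+.173,o))
```

```text
6.175 [ 0.40451348 -0.19428322  0.170715  ] [ 0.0838844   0.78096761 -2.18496149] [ 0.01133004  0.01992948 -0.02399496] 0.010960051832637483
([22.09, 20.93, 0.09], [0.0021, 0.0015, -0.1831])
```

View pics/s1.png

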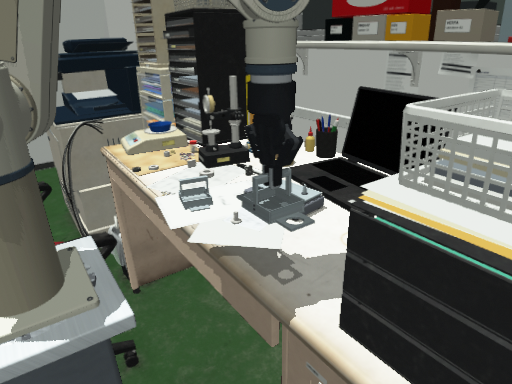

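The side view shows the tray held level in the gripper with the handle between the pads; the plain tray is untouched. Next I carry it to above the scale.

Emit:
play_rows:
  plan: [1,1,0,0,0,-0.01,255,3.5,3.3,0,0,0,-0.03,255,7,6.6,0,0,0,-0.06,255,10.5,10,0,0,0,-0.09,255,14,13.2,0,0,0,-0.12,255,17.5,16.5,0,0,0,-0.145,255,20.5,19.4,0,0,0,-0.17,255,22.1,20.9,0.1,0,0,-0.183,255,22.1,20.9,0.1,0,0,-0.183,255,22.1,20.9,0.1,0,0,-0.183,255,22.1,20.9,0.1,0,0,-0.183,255]

```text
t: 7.6
position: [0.6143, 0.024, 0.1687]
orientation: [0.644, 0.765, -0.0, 0.0]
contact_force: [-0.3, -1.0, -4.0]
opening: 0.0109
```

Run:
```python
from h import *
vision.capture("top")
o=get_obs();print(o["t"],o["position"],np.abs(o["qvel"]).max(),o["contact_force"],o["opening"])
c=[]
zt=o["position"][2]-.045+.035
ims=[]
for n in("side","wrist","top"):
    m=vision.camera_model(n);im=cv2.cvtColor(vision.capture(n),cv2.COLOR_RGB2BGR);ims.append(im)
    for r in vision.place_of(n,"weigh_tray_center")[:1]: print(n,np.round(r["location"],1),r["confidence"],atz(m,*r["location"],zt).round(4))
w=cv2.resize(np.clip(ims[1].astype(float)*1.5,0,255).astype(np.uint8)[100:384,130:400],(540,568),interpolation=cv2.INTER_CUBIC)
s=cv2.resize(ims[0][130:272,222:352],(260*1,284))
s=cv2.resize(s,(260,284));cv2.imwrite("pics/c2.png",np.hstack([w,np.vstack([s,cv2.resize(ims[2][110:252,195:325],(260,284))])]))
```

```text
7.65 [0.61449826 0.0240474  0.16892066] 0.006835240342858102 [ 0.17953574  0.10574234 -2.87850966] 0.010836899041137413
side [142.8 287.3] 0.91 [0.6271 0.031  0.1589]
wrist [245.1 258.5] 0.86 [0.6164 0.0237 0.1589]
```

View pics/c2.png

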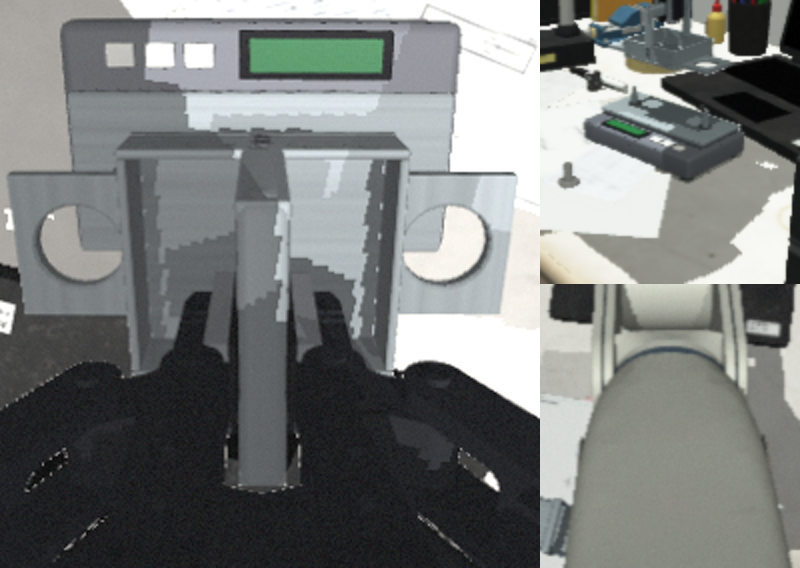

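Run:
```python
from h import *
o=get_obs();m=vision.camera_model("wrist")
z=lambda u,v:((v+.5)/2-.5+100,(u+.5)/2-.5+130)
for zz in(.124,.127):
    a=atz(m,*z(80,243),zz);b=atz(m,*z(446,243),zz);print(a,b,np.linalg.norm(a-b),(a+b)/2,np.degrees(np.arctan2(-(b-a)[0],(b-a)[1])))
# scale check: platform front corners visible at (66,93),(455,95) in crop
P=R.from_euler("z",.173).apply([[-.039,-.088,0],[-.039,.088,0]])+[.616,.0245,.044];print((proj(m,P)-[130,100])*2)
print(rel((.616,.0245,.12),np.pi/2+.173,o))
```

```text
[ 0.627293   -0.03555749  0.124     ] [0.60581171 0.08701993 0.124     ] 0.12444544739991782 [0.61655236 0.02573122 0.124     ] 9.939960754861186
[ 0.62587838 -0.03479895  0.127     ] [0.60474053 0.08581875 0.127     ] 0.12245585901708893 [0.61530945 0.0255099  0.127     ] 9.939960754861165
[[ 63.60330387  90.76660211]
 [456.21561024  90.91765318]]
([-0.02, 0.08, 4.91], [0.0007, 0.0005, -0.0005])
```

The tray's holes lie within 2 mm of the pegs, and the yaw agrees to 0.1°. I lower it part way first.

Emit:
play_rows:
  plan: [-0.1,0.05,1.2,0,0,0,255,-0.1,0.05,2.6,0,0,0,255,-0.1,0.05,4,0,0,0,255,-0.1,0.05,5,0,0,0,255,-0.1,0.05,5.8,0,0,0,255,-0.1,0.05,6.4,0,0,0,255,-0.1,0.05,6.8,0,0,0,255,-0.1,0.05,6.8,0,0,0,255,-0.1,0.05,6.8,0,0,0,255]

```text
t: 9.07
position: [0.6161, 0.0237, 0.1014]
orientation: [0.644, 0.765, 0.0, 0.001]
contact_force: [0.5, 0.8, -2.7]
opening: 0.0107
```

Run:
```python
from h import *
o=get_obs();print(o["t"],o["position"],o["contact_force"],o["moment"],o["opening"])
w=cv2.cvtColor(vision.capture("wrist"),cv2.COLOR_RGB2BGR);s=cv2.cvtColor(vision.capture("side"),cv2.COLOR_RGB2BGR)
w=cv2.resize(np.clip(w.astype(float)*1.5,0,255).astype(np.uint8)[140:300,130:400],(540,320),interpolation=cv2.INTER_CUBIC)
s=cv2.resize(s[130:260,220:355],(540,520)[0:2],interpolation=cv2.INTER_CUBIC)[:, :]
cv2.imwrite("pics/c3.png",np.vstack([w,cv2.resize(s,(540,280*1))]))
print(rel((.616,.0245,.089),np.pi/2+.173,o))
```

```text
9.075 [0.61610088 0.02372083 0.10142146] [ 0.46315314  0.78997551 -2.73636538] [-0.00597348 -0.02206816  0.01030191] 0.010685802707506532
([0.08, 0.0, 1.24], [0.0013, 0.0006, -0.0005])
```

View pics/c3.png

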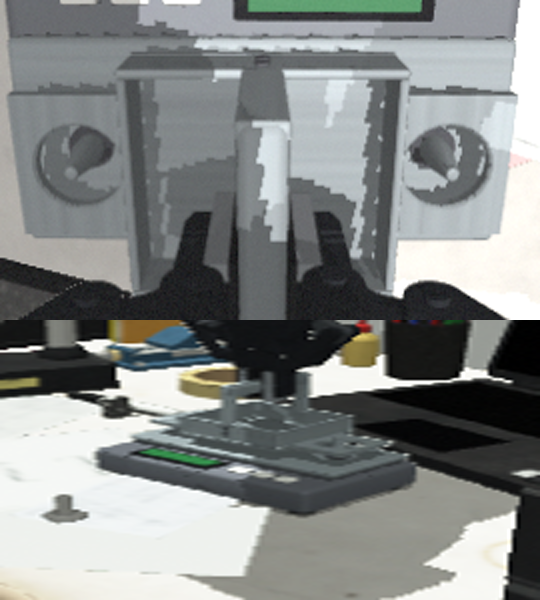

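Both pegs stand inside their holes (left about (80,160), right about (440,160)), symmetric to within about 1.5 mm. I lower on.

Emit:
play_rows:
  plan: [0.05,-0.1,0.3,0,0,0,255,0.05,-0.1,0.6,0,0,0,255,0.05,-0.1,0.9,0,0,0,255,0.05,-0.1,1.1,0,0,0,255,0.05,-0.1,1.2,0,0,0,255,0.05,-0.1,1.2,0,0,0,255,0.05,-0.1,1.2,0,0,0,255]

```text
t: 10.05
position: [0.6151, 0.024, 0.0896]
orientation: [0.644, 0.765, 0.0, 0.001]
contact_force: [0.3, 0.2, -2.9]
opening: 0.011
```

Emit:
play_rows:
  plan: [0,0,0.05,0,0,0,255,0,0,0.1,0,0,0,255,0,0,0.1,0,0,0,255]

```text
t: 10.42
position: [0.6153, 0.024, 0.089]
orientation: [0.644, 0.765, 0.0, 0.001]
contact_force: [-1.3, -0.3, 2.8]
opening: 0.0109
```

Emit:
play_rows:
  plan: [0,0,0.05,0,0,0,255,0,0,0.1,0,0,0,255,0,0,0.1,0,0,0,255]

```text
t: 10.8
position: [0.6153, 0.024, 0.089]
orientation: [0.644, 0.765, 0.001, 0.001]
contact_force: [-4.2, -0.9, 9.7]
opening: 0.011
```

Run:
```python
from h import *
o=get_obs();print(o["t"],o["position"],o["contact_force"],o["moment"],o["opening"])
w=cv2.cvtColor(vision.capture("wrist"),cv2.COLOR_RGB2BGR);s=cv2.cvtColor(vision.capture("side"),cv2.COLOR_RGB2BGR)
w=cv2.resize(np.clip(w.astype(float)*1.5,0,255).astype(np.uint8)[140:300,130:400],(540,320),interpolation=cv2.INTER_CUBIC)
s=cv2.resize(s[150:220,220:355],(540,280),interpolation=cv2.INTER_CUBIC)
cv2.imwrite("pics/c4.png",np.vstack([w,s]))
```

```text
10.8 [0.61528913 0.02404008 0.08895868] [-4.21639494 -0.92932237  9.71681001] [-0.00937195  0.7312919  -0.02254163] 0.010975938287264493
```

View pics/c4.png

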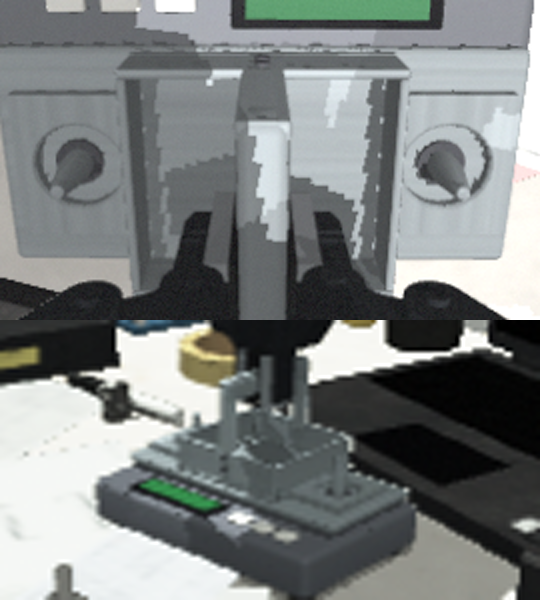

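Seated: both pegs are concentric in the holes, the ears lie on the platform, and there is 10 N of upward reaction. I release and then retreat.

Emit:
play_rows:
  plan: [0,0,0,0,0,0,255,0,0,0,0,0,0,255,0,0,0,0,0,0,100,0,0,0,0,0,0,0,0,0,0,0,0,0,0,0,0,0,0,0,0,0,0,0,0,0,0,0,0]

```text
t: 11.78
position: [0.6153, 0.024, 0.089]
orientation: [0.644, 0.765, 0.001, 0.001]
contact_force: [-0.0, 0.5, -0.4]
opening: 0.0857
```

Emit:
play_rows:
  plan: [0,0,-1,0,0,0,0,0,0,-3,0,0,0,0,0,0,-6,0,0,0,0,0,0,-10,0,0,0,0,0,0,-14,0,0,0,0,0,0,-18,0,0,0,0,0,-5,-18,0,0,0,0,0,-5,-18,0,0,0,0,0,-5,-18,0,0,0,0]

```text
t: 12.9
position: [0.5662, 0.0155, 0.2703]
orientation: [0.644, 0.765, 0.001, 0.002]
contact_force: [-0.1, -0.9, 0.5]
opening: 0.0854
```

Run:
```python
from h import *
vision.capture("top");o=get_obs();print(o["t"],o["position"],o["contact_force"],o["opening"],np.abs(o["qvel"]).max())
m=vision.camera_model("wrist")
w=cv2.cvtColor(vision.capture("wrist"),cv2.COLOR_RGB2BGR)
for r in vision.place_of("wrist","weigh_tray_center")[:1]:print(r["confidence"],atz(m,*r["location"],.079))
s=cv2.cvtColor(vision.capture("side"),cv2.COLOR_RGB2BGR);m=vision.camera_model("side")
for r in vision.place_of("side","weigh_tray_center")[:1]:print(r["confidence"],atz(m,*r["location"],.079))
for r in vision.place_of("side","plain_tray_center")[:1]:print(r["confidence"],r["location"])
w=cv2.resize(np.clip(w.astype(float)*1.5,0,255).astype(np.uint8)[130:290,150:370],(440,320),interpolation=cv2.INTER_CUBIC)
s=cv2.resize(s[130:220,170:355],(640,311),interpolation=cv2.INTER_CUBIC)
cv2.imwrite("pics/c5.png",np.vstack([np.pad(w,((0,0),(0,200),(0,0))),s]))
```

```text
12.95 [0.5665468  0.0155548  0.26994815] [ 0.10968755 -0.1067804  -0.22695223] 0.08517652673807301 0.017858104961786747
0.94 [0.61520555 0.02603142 0.079     ]
0.69 [0.61032521 0.0059462  0.079     ]
0.83 [186.1, 192.7]
```

View pics/c5.png

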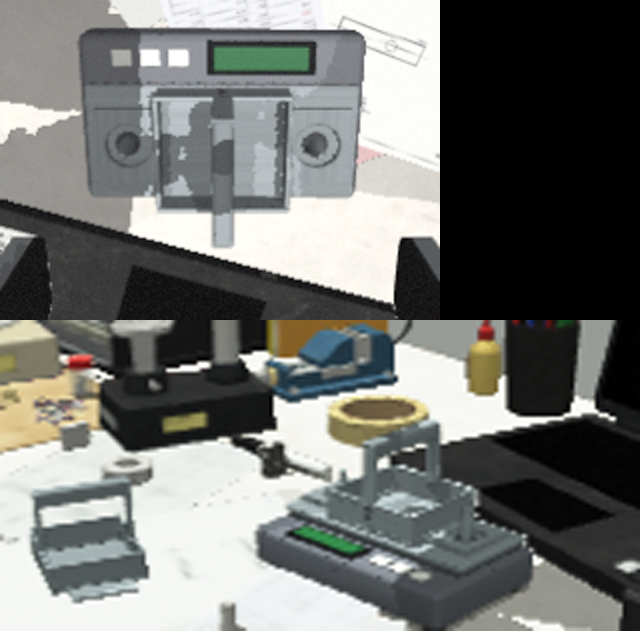

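The tray sits flat with both pegs concentric in its ear holes, the plain tray is unmoved, and the gripper is clear. I hand the job in.

```bash
python3 -c "
from plant import robot
print(robot.job_done())"
```

```text
the job is handed in; nothing more can be done
None
```

The weighing tray is back on the scale, sitting flat with both pegs up through its ear holes. I let go of it only once it was fully down, and handed the job in at about 13 s.

- **Seating:** I lowered the tray until it rested on the platform. The TCP stopped at z = 0.089, the height I expected for a seated tray, with about 10 N of reaction before I released it.
- **After release:** The wrist and side pictures show the pegs centred in the holes and the tray flat on the platform. The gripper is open and clear, with almost no force on it.
- **Plain tray:** The side camera finds it at the same pixel as at the start, so it has not moved.
- **Disagreement:** The last wrist estimate of the tray centre, (0.615, 0.026), is within 2 mm of the scale seat I measured. The side camera's network put the centre about 20 mm off in y, with a lower confidence of 0.69. I set that aside because both pictures show the pegs in the holes.

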